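Present a canister to the scanner and clamp it gently

TASK

Turn the canister that stands in the bench clamp until its barcode side squarely faces the scanner block, and let go of it. Then pinch the clamp's trigger blade and pump it (squeeze it towards the fixed handle, let it come back, again and again) until the sprung round pad has pushed the canister snug against the fixed jaw and its spring is pressed in about half way, never fully home, so the canister is not crushed; move the jaw only with the trigger and leave the other goods alone. Finish while still holding the trigger squeezed, with the pad pressing and the barcode still facing the scanner.

Things in the scene. Friction and masses are not known exactly. Their poses are not given: they have to be found in the camera images.
- canister: Paperboard canister, steel lid, 56 mm diameter, 110 mm tall, 160 g, loose on the clamp's 10 mm base plate between fixed jaw and pad. Origin: centre of underside; z up; +x points out through its barcode side (white label, black bars; a 13 mm white paper seal strip runs from the lid's centre over the rim to it, seen from above). The jaws end 76 mm above the table: the lid end is free to grip.
- scanner_window (a point): Centre of the glass window of the grey fixed scanner block (60 x 80 x 88 mm), on the side of the clamp away from the robot, 54 mm above the table and about 100 to 130 mm from the canister's axis. Its -x axis looks out of the window to the canister.
- clamp: Bench-mounted one-hand ratchet clamp, fixed: steel base plate 400 x 70 x 10 mm. Origin on table near its middle; z up; +x along the clamp from the trigger to canister and fixed jaw, the way the jaw advances. Black housing: x -160 to -20 mm, 42 mm wide, top at 74 mm; at its front the fixed handle, a post 28 x 34 mm, top at 120 mm, at x = -36 mm. Jaw block behind the pad: 22 x 46 mm, top at 63 mm.
- anvil: The fixed jaw, an upright dark steel plate 60 mm wide with rubber face, top 76 mm above the table; origin same as the clamp's.
- anvil_face (a point): Centre of the fixed jaw's rubber face, 42 mm above the table; axes as the clamp's. The canister stands 2 to 10 mm clear of this face at the start.
- pad_face (a point): Centre of the front face of the sprung round pad (40 mm diameter, 42 mm above the table); axes as the clamp's. It moves +x as the jaw advances. The pad stands 27 to 60 mm clear of the canister at the start.
- jaw (a joint): Advance of the black jaw block that carries the pad and its coil spring, m, 0 (fully back) to 0.082. A weak 3 N brake holds it; a full squeeze of the trigger advances it 17 to 30 mm.
- pad (a joint): How far the pad is pressed into the jaw block against its spring (0.7 N per mm), m: 0 free, 0.016 fully home. While the canister still slides its friction presses the pad 1 to 3 mm; once against the fixed jaw, the pad goes in as the jaw advances. If the trigger is let go when the pad is pressed, the spring pushes the jaw back up to 8 mm beyond and the grip is lost: it must be held at the trigger.
- trigger (a joint): Travel of the trigger, m: 0 at rest (rear) to 0.034 squeezed forward to the handle (clamp's +x). A 2 to 3 N spring returns it. Through a pawl on 10 mm teeth the jaw advances as far as the trigger moves, less up to 10 mm free play at the start of each squeeze; on the way back the pawl clicks over the teeth and the jaw stays within 3 mm. Squeezing takes 6 N, up to 15 N with the pad pressed.
- trigger_grip (a point): Point to pinch the trigger, 114 mm above the table: upright steel blade on the rear of the housing, 14 mm thick along the clamp, 28 mm wide across, from 74 to 138 mm above the table. Axes as the clamp's. Pinch it from above with the fingers before and behind it (along the clamp's x) and move it; at rest 78 mm are free between blade and handle, 44 mm when squeezed.
- tin_short: Short food tin, 60 mm diameter, 55 mm tall, standing on the far side of the clamp's housing; leave alone.
- spice_jar: Spice jar with white cap, 44 mm diameter, 85 mm tall, standing on the robot's side of the clamp; leave alone.
- tin_tall: Tall food tin, 74 mm diameter, 110 mm tall, right of the clamp; leave alone.
- cake_carton: Upright cake-mix carton 50 x 140 x 190 mm, to the left; leave alone.
- rice_carton: Low carton 130 x 45 x 85 mm, to the right; leave alone.
- sauce_jar: Sauce jar, 68 mm diameter, 120 mm tall, to the left; leave alone.
Things that resemble listed ones, but are neither listed nor needed, are in the scene too. Leave any purple look-alike of the canister alone. What is shaped like the part that bears scanner_window but turquoise is not meant.

How it is judged:
By the outcome, as a careful person would: the job done as asked, in the order asked, and still so for the second after the job is handed in, while the arm keeps its last pose, push and grip.
It also fails if it takes over 64 s, if anything falls off the work surface, if the arm or the gripper's body presses on something with over 40 N, if the wrist force passes 120 N, or if a joint passes its speed limit or range.

ROBOT

A 6-joint arm with a two-finger parallel gripper is mounted at the origin on the work surface. World frame = base frame: x ahead of the robot, y to its left, z up, the work surface at z = 0. Lengths are in m, angles in degrees, forces in N, time in s.
With the tool pointing down it reaches from about 0.35 to 0.875 m from the base axis. Payload 4.2 kg.
Tool frame: the origin (TCP) lies on the centre line of the jaws, within the pads' length; the fingertips stand tip_reach ahead of it and the grasp point (between the pads) is the TCP (tip_reach is the distance from the TCP to the fingertips, in m); z points along the fingers, y is the line along which they close (so a half turn about z gives the same grasp; the last joint's range is limited). The gripper opens to 87 mm and grips with 3 to 60 N. Pads are 19 mm wide; open, the fingers measure 117 mm over their backs; the gripper's body (75 mm by 190 mm) begins 51 mm behind the grasp point.
Start: joints at [83.915, 22.042, 0.453, 0, -68.411, -14.817], TCP at [0.223, 0.584, 0.242] pointing down, gripper open.
Joint ranges: [-179.83, 179.83], [-69.29, 118.12], [-61.27, 80.66], [-181.25, 117.63], [-171.15, -9.14], [-177.46, 177.46]. Speed limits (degrees/s): [159.86, 159.86, 180, 180, 180, 180].

INTERFACE

Orientations are given as a 3x3 rotation matrix whose columns are the frame's x, y, z axes.
In Python, from station import sense, capture, finish_job, tip_reach gives the robot as it stands.
- The arm moves only by the tool arm_command, never from a script. Its argument "deltas" is a list of rows, each a list of 7 numbers: the turn, a rotation vector about the tool's x, y, z in rad, then the shift along the tool's x, y, z in cm, then the closure, from -1 (fully open) to 1 (shut), so that 0 is half open. In form: [[rx, ry, rz, dx, dy, dz, hand], ...]. A call has 1 to 8 rows; each row is the pose to reach, as a shift and turn from the pose commanded when the call began, along the tool's axes at that moment; what a row does not reach only later rows make up. A row lasts 1/12 s, in which the tool goes at most 41.7 mm and 7.16 degrees, less where a joint would pass 70% of its speed; a pose out of reach is approached as far as the arm can. A call with a gripper value outside its range is refused whole. The fingers move at their own pace and stop on an object; the grip force is fixed at half the most. Time passes only in rows, so rows that repeat a pose let the fingers close. It gives the time, the measured TCP pose, the force, the opening and the grip force at its end, in the units of the state.
- sense(): the state, without advancing time (a new reading comes with each control period).
- capture(name): name is "side" or "top" or "wrist"; returns a dict with "pixels" (420x560x3 uint8, blue, green, red), "fovy" (degrees; the focal length in pixels is half the picture's height over the tangent of half this angle, whatever the lens; pixels are square), "cx", "cy" (the principal point, pixels), "rvec" (rotation vector, rad) and "tvec" (3), from world to camera coordinates, as OpenCV has them. Camera axes: x right, y down, z forward; pixel columns grow to the right and rows downward; lengths in m; the calibration is good to about 2 mm. A picture is of the moment at which its call begins. There is no depth.
- finish_job(): hands the job in; it is judged then, once.
The state is a dict: "time_s": time; "joints": joint angles; "joint_velocities": joint speeds; "effort": joint torques, N m; "tcp_pos": TCP position; "ee_rot": TCP orientation; "wrist_force": force on the tool from outside, world axes, zero at the start; "moment": the same for the moment, N m; "gripper_width": opening from 0.0 (shut) to 1.0 (fully open); "gripper_force": force on a finger pad.
Only numpy, scipy, OpenCV 4.12 (cv2) and the standard library are available. Lean on these libraries where they do the work, as an engineer would, in place of code of your own. Each camera call takes 0.05 s, during which the arm holds its last target. There are 200 camera calls.

## Working session

There is one attempt and no reset: what is moved stays moved. The work goes in short steps, Python scripts to look and compute and a tool call to move; the robot and the scene stay as the last step left them, time stands still between calls to the robot, and variables do not carry over. Pictures are saved under pics/ and viewed, at most 10 in all, crops included, and the job is handed in when it is done.

Besides the shell and the picture viewer there is one more tool, called after "Call:" in YAML: its name, and indented under it one key for each argument. arm_command: Moves the arm, as the interface text tells. Its arguments: {"type":"object","properties":{"deltas":{"type":"array"}},"required":["deltas"]}

```bash
mkdir -p pics
cat > h.py <<'E'
import cv2, numpy as np
from station import sense, capture, finish_job, tip_reach
def cam(n, save=None):
    c=capture(n); c['pixels']=np.asarray(c['pixels']); 
    if save: cv2.imwrite('pics/'+save,c['pixels'])
    f=210/np.tan(np.radians(c['fovy'])/2)
    c['K']=np.array([[f,0,c['cx']],[0,f,c['cy']],[0,0,1]]); c['R']=cv2.Rodrigues(np.array(c['rvec'],float))[0]; c['t']=np.array(c['tvec'],float).reshape(3)
    return c
def ray(c,p):
    d=c['R'].T@np.linalg.inv(c['K'])@[p[0],p[1],1]; return -c['R'].T@c['t'], d/np.linalg.norm(d)
def atz(c,p,z):
    o,d=ray(c,p); return o+d*(z-o[2])/d[2]
def tri(c1,p1,c2,p2):
    o1,d1=ray(c1,p1);o2,d2=ray(c2,p2)
    A=np.c_[d1,-d2]; s=np.linalg.lstsq(A,o2-o1,rcond=None)[0]
    a,b=o1+s[0]*d1,o2+s[1]*d2; return (a+b)/2, np.linalg.norm(a-b)
def proj(c,X):
    q=c['K']@(c['R']@np.array(X)+c['t']); return q[:2]/q[2]
E
python3 - <<'E'
from h import *
import pickle
d={n:cam(n,n+'0.png') for n in('top','side','wrist')}
pickle.dump(d,open('c0.pkl','wb'))
s=sense();print(s,tip_reach() if callable(tip_reach) else tip_reach)
for n in d: print(n,-d[n]['R'].T@d[n]['t'],d[n]['R'][2])
cv2.imwrite('pics/ts.png',cv2.resize(np.vstack([d['top']['pixels'],d['side']['pixels']]),None,fx=.7,fy=.7))
E
```

```text
{'time_s': 0.15, 'joints': array([ 8.39134708e+01,  2.20807863e+01,  3.98008896e-01, -1.83510965e-02,
       -6.84127816e+01, -1.48177278e+01]), 'joint_velocities': array([ 0.00477531, -0.08382762,  0.34644988,  0.22740226, -0.10472483,
       -0.01908751]), 'effort': array([ 3.24351058e-04, -3.91051805e+01,  1.87588334e+01,  4.22231868e+00,
        1.24001596e-02, -1.31093389e-04]), 'tcp_pos': array([0.22283622, 0.5834719 , 0.24071675]), 'ee_rot': array([[ 9.34135858e-01, -3.56917322e-01, -4.72980171e-04],
       [-3.56917608e-01, -9.34134452e-01, -1.62682071e-03],
       [ 1.38813417e-04,  1.68848651e-03, -9.99998565e-01]]), 'wrist_force': array([-0.28457932,  0.35426614, -0.52793056]), 'moment': array([-0.01251421,  0.00429914,  0.01048096]), 'gripper_force': 0.0, 'gripper_width': 1.0005214953498152} 0.019
top [0.33008761 0.04074372 1.15084937] [ 0.23923034 -0.01360633 -0.9708675 ]
side [ 0.31666496 -0.86880838  0.91399497] [ 0.21525259  0.71387363 -0.66637134]
wrist [0.3012169  0.55426289 0.3836145 ] [-0.28594478  0.1058798  -0.95237863]
```

View pics/top0.png

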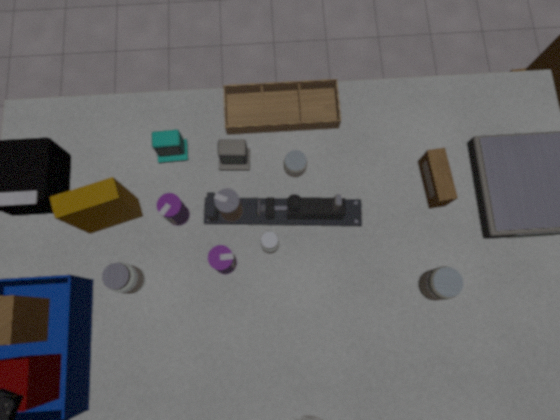

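View pics/side0.png

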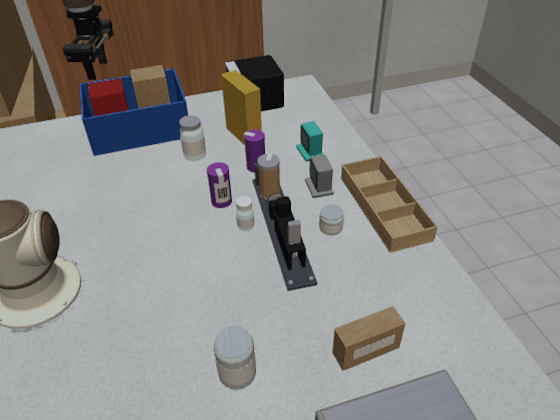

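The top view shows the clamp from (204,208) to (361,208), the canister at (228,200), and the blade at about (338,200). The grey scanner is at (232,152). The turquoise look-alike is at (168,145) and the purple canisters are at (169,207) and (221,258); I'll leave all three alone. The brown canister on the clamp plate and the grey block fit the description. I'll confirm them in an enlarged crop.

Run:
```python
from h import *
import pickle
d=pickle.load(open('c0.pkl','rb'))
a=d['top']['pixels'][135:235,195:370]; b=d['side']['pixels'][140:295,215:355]
a=cv2.resize(a,None,fx=4.5,fy=4.5,interpolation=cv2.INTER_CUBIC)
cv2.imwrite('pics/topc.png',cv2.convertScaleAbs(a,alpha=1.5,beta=10))
b=cv2.resize(b,None,fx=3.8,fy=3.8,interpolation=cv2.INTER_CUBIC)
cv2.imwrite('pics/sidec.png',cv2.convertScaleAbs(b,alpha=1.2,beta=10))
```

```text
(no output)
```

View pics/topc.png

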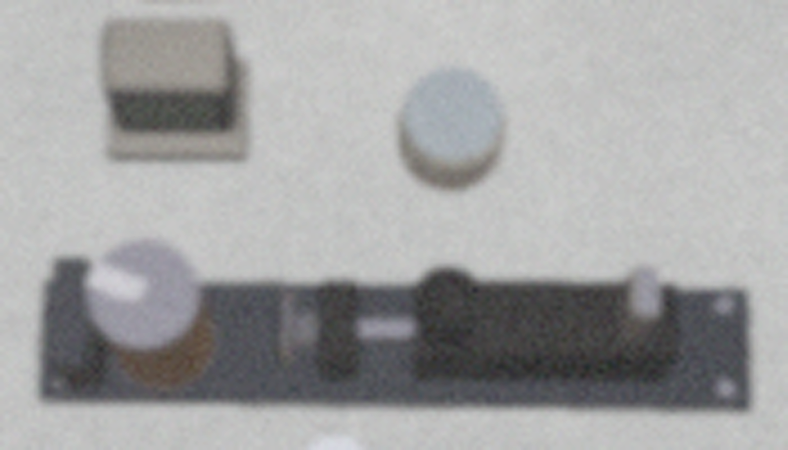

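View pics/sidec.png

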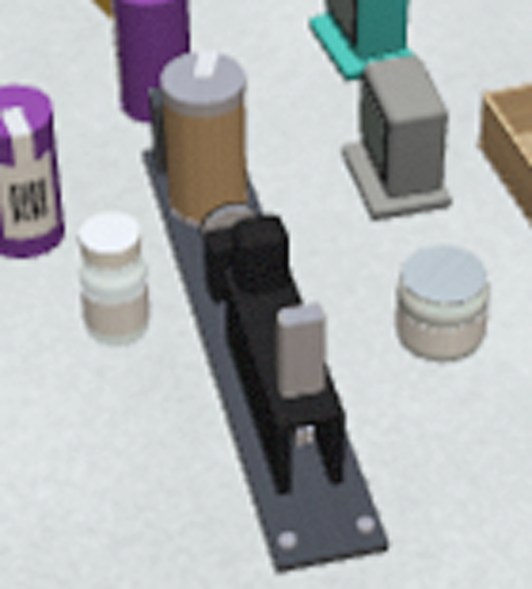

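The crops confirm both. The brown canister's lid centre is at top crop (143,295), and its strip points left and slightly up to (90,275). The grey scanner's dark window faces the canister. The blade's top centre is at top crop (646,293) and side crop (301,317).

Run:
```python
from h import *
import pickle
np.set_printoptions(precision=4,suppress=True)
d=pickle.load(open('c0.pkl','rb'));T,S=d['top'],d['side']
t=lambda x,y:(195+(x+.5)/4.5-.5,135+(y+.5)/4.5-.5); s=lambda x,y:(215+(x+.5)/3.8-.5,140+(y+.5)/3.8-.5)
print('lid',tri(T,t(143,295),S,s(203,84)), atz(T,t(143,295),.12))
print('blade',tri(T,t(646,293),S,s(301,315)), atz(T,t(646,293),.138))
l=atz(T,t(143,295),.12);r=atz(T,t(90,275),.12); print('strip',r-l,np.degrees(np.arctan2(*(r-l)[[1,0]])))
r2=atz(S,s(207,52),.12);l2=atz(S,s(203,84),.12);print(np.degrees(np.arctan2(*(r2-l2)[[1,0]])),r2-l2)
c=[atz(T,t(*p),.01) for p in((42,402),(748,408),(748,288),(46,284))]
print('plate',c);v=(c[0]-c[1]);print('clampx yaw',np.degrees(np.arctan2(v[1],v[0])))
print('scan top edge front', atz(T,t(107,92),.088),atz(T,t(230,92),.088), 'back',atz(T,t(107,22),.088),atz(T,t(228,22),.088))
print('jar',atz(T,(269,238),.085),'tin',atz(T,t(452,113),.055))
print('handle',atz(T,t(447,292),.12),'pad',atz(T,t(290,325),.042))
```

```text
lid (array([0.6006, 0.1444, 0.116 ]), np.float64(0.0015312753877089768)) [0.5988 0.144  0.12  ]
blade (array([ 0.5817, -0.11  ,  0.1372]), np.float64(0.0030804269767547806)) [ 0.5799 -0.1097  0.138 ]
strip [0.0122 0.0267 0.    ] 65.46910604989193
68.69061142077464 [0.0132 0.0338 0.    ]
plate [array([0.5693, 0.2134, 0.01  ]), array([ 0.5421, -0.1795,  0.01  ]), array([ 0.6109, -0.1866,  0.01  ]), array([0.6372, 0.2096, 0.01  ])]
clampx yaw 86.04633097480001
scan top edge front [0.7213 0.1628 0.088 ] [0.7173 0.0966 0.088 ] back [0.7616 0.1616 0.088 ] [0.7576 0.0959 0.088 ]
jar [0.5111 0.0515 0.085 ] tin [ 0.7096 -0.0241  0.055 ]
handle [ 0.591 -0.011  0.12 ] pad [0.5974 0.0721 0.042 ]
```

Call:
arm_command:
  deltas:
    - [0,0,-0.12,4,2.2,0,-1]
    - [0,0,-0.24,8,4.3,0,-1]
    - [0,0,-0.36,12,6.5,0,-1]
    - [0,0,-0.48,15.5,8.5,0,-1]
    - [0,0,-0.6,19,10.3,0,-1]
    - [0,0,-0.72,22.5,12.2,0,-1]
    - [0,0,-0.84,26,14,0,-1]
    - [0,0,-0.96,29.5,16,0,-1]

```text
time_s: 0.82
tcp_pos: [0.4338, 0.3379, 0.2415]
ee_rot: [[0.835, 0.55, -0.0], [0.55, -0.835, -0.0], [-0.0, -0.0, -1.0]]
wrist_force: [0.9, 0.3, -0.3]
gripper_width: 1.0
gripper_force: 0.0
```

Call:
arm_command:
  deltas:
    - [0,0,-0.1,0.5,4,0,-1]
    - [0,0,-0.2,0.9,8,0.5,-1]
    - [0,0,-0.3,1.4,12,1,-1]
    - [0,0,-0.4,1.8,16,2,-1]
    - [0,0,-0.5,2.3,20,3,-1]
    - [0,0,-0.575,2.7,23,4,-1]
    - [0,0,-0.575,2.7,24.2,4,-1]
    - [0,0,-0.575,2.7,24.2,4,-1]

```text
time_s: 1.48
tcp_pos: [0.5881, 0.1488, 0.2001]
ee_rot: [[0.412, 0.911, -0.002], [0.911, -0.412, -0.001], [-0.002, -0.002, -1.0]]
wrist_force: [-0.3, 0.3, 0.2]
gripper_width: 1.003
gripper_force: 0.0
```

Run:
```python
from h import *
import pickle
c=cam('wrist','w1.png');pickle.dump(c,open('c1.pkl','wb'))
print(sense()['tcp_pos'],sense()['joints'])
cv2.imwrite('pics/w1.png',cv2.convertScaleAbs(cv2.resize(c['pixels'],None,fx=1.4,fy=1.4),alpha=1.3))
```

```text
[0.58765383 0.15032682 0.20090855] [ 2.96216904e+01  2.20388040e+01 -5.62605714e+00 -4.50802391e-03
 -6.24126775e+01  1.26146155e+02]
```

View pics/w1.png

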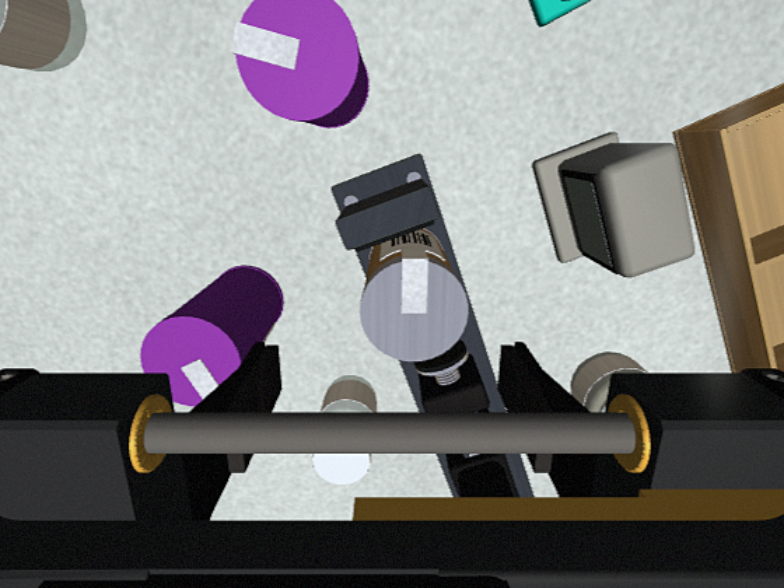

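The wrist view shows the lid centre at (415,310), with the strip running up to (413,259) and the bars just beyond the rim. The scanner base's near edge runs from (533,160) to (565,262), and the clamp plate's right edge from (425,155) to (530,497).

Run:
```python
from h import *
import pickle
np.set_printoptions(precision=4,suppress=True)
c=pickle.load(open('c1.pkl','rb'));T=pickle.load(open('c0.pkl','rb'))['top']
w=lambda x,y:((x+.5)/1.4-.5,(y+.5)/1.4-.5)
A=lambda p,z:atz(c,w(*p),z)
yaw=lambda v:np.degrees(np.arctan2(v[1],v[0]))
print('lid tri',tri(c,w(415,310),T,(226.7,200.5)))
L=[A(p,.12) for p in((361,310),(468,305),(415,258),(415,361))];print('lid edges',L,'ctr',(L[0]+L[1])/2,(L[2]+L[3])/2)
print('strip yaw',yaw(A((414.5,259),.12)-A((414,312),.12)),'edges',yaw(A((403,259),.12)-A((402,312),.12)),yaw(A((427,259),.12)-A((427,312),.12)))
print('plate yaw',yaw(A((425,155),.01)-A((530,497),.01)))
a,b=A((533,160),.004),A((565,262),.004);print('scan base edge',a,b,yaw(a-b)-90)
a,b=A((573,152),.088),A((627,276),.088);print('scan top front?',a,b,yaw(a-b)-90)
print(A((565,168),.08),A((607,268),.02))
```

```text
lid tri (array([0.5995, 0.1436, 0.1154]), np.float64(0.0008089622286919013))
lid edges [array([0.5744, 0.1567, 0.12  ]), array([0.6267, 0.1361, 0.12  ]), array([0.6114, 0.1708, 0.12  ]), array([0.5885, 0.1177, 0.12  ])] ctr [0.6005 0.1464 0.12  ] [0.5999 0.1442 0.12  ]
strip yaw 66.118597163613 edges 65.14367978271505 67.13228996345765
plate yaw 84.66640486522168
scan base edge [0.7117 0.1732 0.004 ] [0.7097 0.091  0.004 ] -1.362665296583387
scan top front? [0.7106 0.1816 0.088 ] [0.7187 0.1016 0.088 ] 5.780191952866403
[0.7067 0.1737 0.08  ] [0.7325 0.0802 0.02  ]
```

Call:
arm_command:
  deltas:
    - [0,0,0,0,0,0,-1]
    - [0,0,0,0,0,3,-1]
    - [0,0,0,0,0,6,-1]
    - [0,0,0,0,0,9,-1]
    - [0,0,0,0,0,9.5,-1]
    - [0,0,0,0,0,9.5,-0.2]
    - [0,0,0,0,0,9.5,0.4]
    - [0,0,0,0,0,9.5,0.8]

```text
time_s: 2.2
tcp_pos: [0.5888, 0.1527, 0.1091]
ee_rot: [[0.406, 0.914, 0.004], [0.914, -0.406, 0.002], [0.003, 0.003, -1.0]]
wrist_force: [1.4, -0.4, 0.8]
gripper_width: 0.85
gripper_force: 0.4
```

Call:
arm_command:
  deltas:
    - [0,0,0,0,0,0,0.8]
    - [0,0,0,0,0,0,0.8]
    - [0,0,0,0,0,0,0.8]
    - [0,0,0,0,0,0,0.8]

```text
time_s: 2.53
tcp_pos: [0.5885, 0.1517, 0.1082]
ee_rot: [[0.407, 0.913, 0.003], [0.913, -0.407, 0.001], [0.002, 0.002, -1.0]]
wrist_force: [1.6, -0.7, 5.4]
gripper_width: 0.669
gripper_force: 28.1
```

Call:
arm_command:
  deltas:
    - [0,0,0.08,0,0.3,0,0.8]
    - [0,0,0.18,-0.1,0.6,0,0.8]
    - [0,0,0.28,-0.2,0.9,0,0.8]
    - [0,0,0.38,-0.2,1.2,0,0.8]
    - [0,0,0.48,-0.2,1.3,0,0.8]
    - [0,0,0.58,-0.2,1.3,0,0.8]
    - [0,0,0.68,-0.2,1.3,0,0.8]
    - [0,0,0.68,-0.2,1.3,0,0.8]

```text
time_s: 3.2
tcp_pos: [0.5979, 0.1439, 0.1069]
ee_rot: [[0.892, 0.452, -0.001], [0.452, -0.892, -0.0], [-0.001, -0.0, -1.0]]
wrist_force: [-1.2, -0.6, 2.6]
gripper_width: 0.658
gripper_force: 29.0
```

Call:
arm_command:
  deltas:
    - [0,0,0.1,0,0,0,0.8]
    - [0,0,0.2,0,0,0,0.8]
    - [0,0,0.3,0,0,0,0.8]
    - [0,0,0.4,0,0,0,0.8]
    - [0,0,0.5,0,0,0,0.8]
    - [0,0,0.56,0,0,0,0.8]
    - [0,0,0.56,0,0,0,0.8]
    - [0,0,0.56,0,0,0,0.8]

```text
time_s: 3.87
tcp_pos: [0.5984, 0.1444, 0.1069]
ee_rot: [[0.996, -0.085, 0.0], [-0.085, -0.996, 0.0], [0.0, -0.0, -1.0]]
wrist_force: [-2.1, -0.6, 4.5]
gripper_width: 0.652
gripper_force: 29.0
```

Run:
```python
from h import *
import pickle
c=cam('wrist');t=cam('top');pickle.dump((c,t),open('c2.pkl','wb'))
s=sense();print(s['tcp_pos'],np.degrees(np.arctan2(s['ee_rot'][1,0],s['ee_rot'][0,0])),s['wrist_force'],s['gripper_width'])
a=cv2.convertScaleAbs(cv2.resize(c['pixels'],None,fx=1.4,fy=1.4),alpha=1.3)
cv2.imwrite('pics/w2.png',a)
```

```text
[0.59849427 0.14441861 0.10693832] -4.951223906763913 [-1.86298139  0.99871315  5.0190038 ] 0.6478062607877654
```

View pics/w2.png

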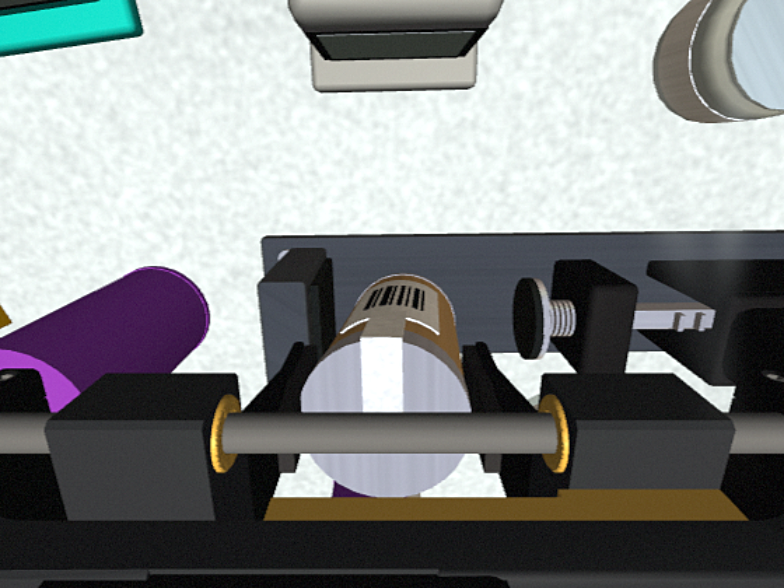

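The barcode now faces the scanner. The strip's centreline runs (382,338) to (382.5,410), the scanner base's front edge (315,91) to (473,87), and the clamp plate's far edge (265,237) to (784,231).

Run:
```python
from h import *
import pickle
np.set_printoptions(precision=4,suppress=True)
c,_=pickle.load(open('c2.pkl','rb'))
A=lambda p,z:atz(c,((p[0]+.5)/1.4-.5,(p[1]+.5)/1.4-.5),z)
yaw=lambda v:np.degrees(np.arctan2(v[1],v[0]))
a,b=A((382,338),.12),A((382.5,410),.12);print('strip',a,b,yaw(a-b))
print(yaw(A((362,338),.12)-A((360,410),.12)),yaw(A((402,338),.12)-A((405,410),.12)))
a,b=A((315,91),.006),A((473,87),.006);print('base',a,b,yaw(a-b)-90)
a,b=A((330,58),.02),A((460,55),.02);print('win',a,b,yaw(a-b)-90)
a,b=A((265,237),.01),A((780,231.5),.01);print('plate',yaw(a-b)-90)
print('lid',(A((301,400),.12)+A((471,400),.12))/2)
print('pad',A((518,318),.042),'anvil top edge',A((325,255),.076))
```

```text
strip [0.6248 0.145  0.12  ] [0.599  0.1471 0.12  ] -4.823483117470989
-7.423487614529096 -2.2236471189443896
base [0.7101 0.1722 0.006 ] [0.7052 0.094  0.006 ] -3.5668382479231724
win [0.7217 0.1615 0.02  ] [0.7179 0.1021 0.02  ] -3.7045542183268907
plate -4.303201447049801
lid [0.6027 0.1457 0.12  ]
pad [0.5953 0.0815 0.042 ] anvil top edge [0.6427 0.1665 0.076 ]
```

Call:
arm_command:
  deltas:
    - [0,0,0,0,0,0,0.3]
    - [0,0,0,0,0,0,-0.6]
    - [0,0,0,0,0,0,-0.6]
    - [0,0,0,0,0,0,-0.6]
    - [0,0,0,0,0,-1,-0.6]
    - [0,0,0,0,0,-4,-0.6]
    - [0,0,0,0,0,-8,-0.6]
    - [0,0,0,0,0,-10,-0.6]

```text
time_s: 4.63
tcp_pos: [0.6004, 0.1446, 0.2115]
ee_rot: [[0.996, -0.087, 0.006], [-0.087, -0.996, 0.001], [0.006, -0.002, -1.0]]
wrist_force: [0.6, 0.4, 0.6]
gripper_width: 0.799
gripper_force: 0.0
```

Call:
arm_command:
  deltas:
    - [0,0,0,0.1,3,0,-0.6]
    - [0,0,0,0.1,7,0,-0.6]
    - [0,0,0,0.2,11,0,-0.6]
    - [0,0,0,0.2,15,0,-0.6]
    - [0,0,0,0.3,19,0,-0.6]
    - [0,0,0,0.4,23,0,-0.6]
    - [0,0,0,0.4,25.5,0,-0.6]
    - [0,0,0,0.4,25.5,0,-0.6]

```text
time_s: 5.3
tcp_pos: [0.5791, -0.1143, 0.2071]
ee_rot: [[0.996, -0.094, 0.0], [-0.094, -0.996, -0.001], [0.0, 0.001, -1.0]]
wrist_force: [0.1, 0.3, -0.1]
gripper_width: 0.796
gripper_force: 0.0
```

Run:
```python
from h import *
import pickle
c=cam('wrist');t=cam('top');pickle.dump((c,t),open('c3.pkl','wb'))
s=sense();print(s['tcp_pos'],np.degrees(np.arctan2(s['ee_rot'][1,0],s['ee_rot'][0,0])),s['wrist_force'],s['gripper_width'])
a=cv2.resize(c['pixels'],(520,390)); b=cv2.resize(t['pixels'][170:240,195:370],None,fx=3,fy=3,interpolation=cv2.INTER_CUBIC)
b=cv2.copyMakeBorder(b,0,0,0,max(0,520-b.shape[1]),cv2.BORDER_CONSTANT)[:,:520]
cv2.imwrite('pics/w3.png',cv2.convertScaleAbs(np.vstack([a,b]),alpha=1.4))
```

```text
[ 0.5797872  -0.11110931  0.20692361] -5.2003049347174946 [ 0.25988435  0.02125516 -0.12545143] 0.7990224426532613
```

View pics/w3.png

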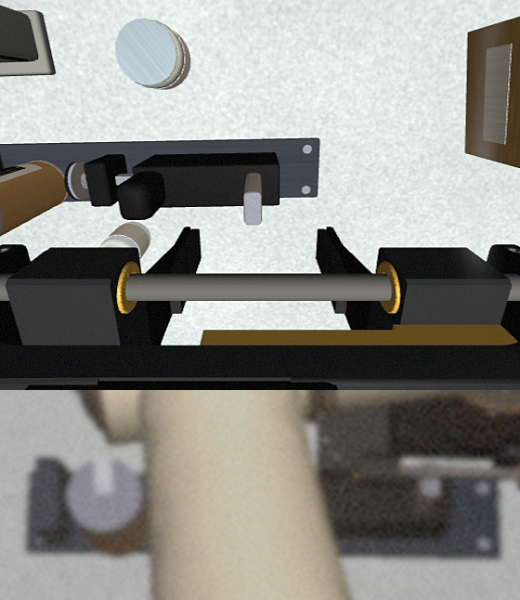

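The canister is still square, with its strip pointing up in the top view. The blade's top face is at wrist (253,207).

Run:
```python
from h import *
import pickle
np.set_printoptions(precision=4,suppress=True)
c,t=pickle.load(open('c3.pkl','rb'));k=520/560
T=pickle.load(open('c0.pkl','rb'))['top']
w=lambda x,y:((x+.5)/k-.5,(y+.5)/k-.5)
for p in((253,207),(245,192),(261,192),(245,224),(261,224)): print(p,atz(c,w(*p),.138))
print(tri(c,w(253,207),T,(338.2,199.8)))
s=sense()
B=tri(c,w(253,207),T,(338.2,199.8))[0]; print('tool shift cm',s['ee_rot'].T@(np.r_[B[:2],.114]-s['tcp_pos'])*100)
```

```text
(253, 207) [ 0.5833 -0.1106  0.138 ]
(245, 192) [ 0.5956 -0.1059  0.138 ]
(261, 192) [ 0.5945 -0.1177  0.138 ]
(245, 224) [ 0.57   -0.1031  0.138 ]
(261, 224) [ 0.5688 -0.1153  0.138 ]
(array([ 0.5811, -0.1105,  0.1325]), np.float64(0.00032909683300494917))
tool shift cm [ 0.1239 -0.0752  9.2924]
```

Call:
arm_command:
  deltas:
    - [0,0,0,0.2,0,3,-0.6]
    - [0,0,0,0.2,0,6,-0.6]
    - [0,0,0,0.2,0,8.5,-0.6]
    - [0,0,0,0.2,0,9.3,-0.6]
    - [0,0,0,0.2,0,9.3,-0.6]
    - [0,0,0,0.2,0,9.3,0.2]
    - [0,0,0,0.2,0,9.3,1]
    - [0,0,0,0.2,0,9.3,1]

```text
time_s: 6.07
tcp_pos: [0.5832, -0.1099, 0.1156]
ee_rot: [[0.996, -0.088, 0.004], [-0.088, -0.996, -0.0], [0.004, -0.0, -1.0]]
wrist_force: [-0.5, -0.3, 0.3]
gripper_width: 0.649
gripper_force: 0.0
```

Call:
arm_command:
  deltas:
    - [0,0,0,0,0,0,1]
    - [0,0,0,0,0,0,1]
    - [0,0,0,0,0,0,1]
    - [0,0,0,0,0,0,1]
    - [0,0,0,0,0,0,1]
    - [0,0,0,0,0,0,1]

```text
time_s: 6.57
tcp_pos: [0.5818, -0.1103, 0.1136]
ee_rot: [[0.996, -0.089, -0.0], [-0.089, -0.996, -0.0], [-0.0, 0.0, -1.0]]
wrist_force: [0.5, 1.3, -0.9]
gripper_width: 0.203
gripper_force: 0.0
```

Call:
arm_command:
  deltas:
    - [0,0,0,0,0,0,1]
    - [0,0,0,0,0,0,1]
    - [0,0,0,0,0,0,1]

```text
time_s: 6.82
tcp_pos: [0.5818, -0.1103, 0.1136]
ee_rot: [[0.996, -0.088, -0.0], [-0.088, -0.996, -0.0], [-0.0, 0.0, -1.0]]
wrist_force: [-0.3, 0.3, 0.2]
gripper_width: 0.16
gripper_force: 30.0
```

Call:
arm_command:
  deltas:
    - [0,0,0,0,-0.6,0,1]
    - [0,0,0,0,-1.2,0,1]
    - [0,0,0,0,-1.8,0,1]
    - [0,0,0,0,-2.4,0,1]
    - [0,0,0,0,-2.9,0,1]
    - [0,0,0,0,-3.2,0,1]
    - [0,0,0,0,-3.2,0,1]
    - [0,0,0,0,-3.2,0,1]

```text
time_s: 7.48
tcp_pos: [0.5842, -0.0787, 0.1135]
ee_rot: [[0.996, -0.088, -0.001], [-0.088, -0.996, -0.001], [-0.001, 0.001, -1.0]]
wrist_force: [-1.9, -5.2, 1.2]
gripper_width: 0.158
gripper_force: 30.0
```

Run:
```python
from h import *
import pickle
t,s,w=cam('top'),cam('side'),cam('wrist');pickle.dump((t,s,w),open('c4.pkl','wb'))
q=sense();print(q['tcp_pos'],q['wrist_force'],q['gripper_width'])
a=cv2.resize(s['pixels'][130:290,225:325],None,fx=3.6,fy=3.6,interpolation=cv2.INTER_CUBIC)
b=cv2.resize(w['pixels'][100:300,0:210],None,fx=2,fy=2)
b=cv2.copyMakeBorder(b,0,a.shape[0]-b.shape[0],0,0,cv2.BORDER_CONSTANT)
cv2.imwrite('pics/w4.png',cv2.convertScaleAbs(np.hstack([a,b]),alpha=1.5))
```

```text
[ 0.58419875 -0.0786754   0.11351859] [-1.42425434 -3.79746443  0.8702437 ] 0.16160685086914556
```

View pics/w4.png

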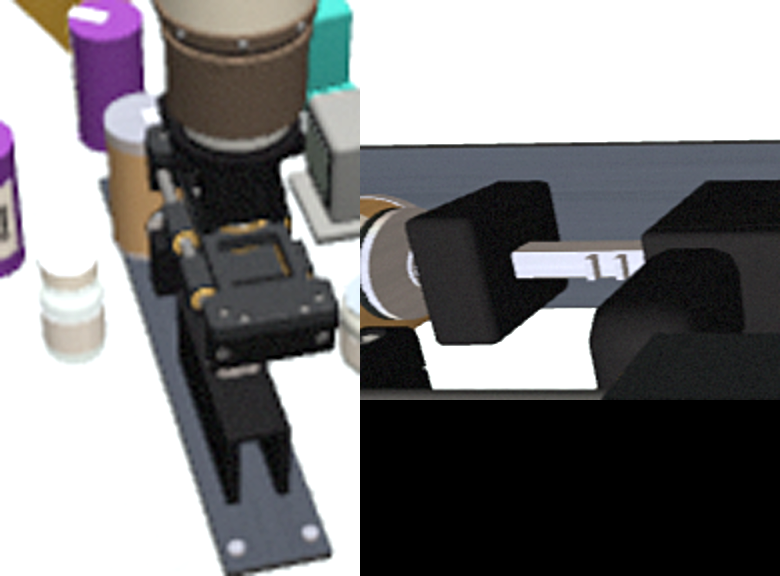

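Wrist crop: the pad at (395,260) is close to the canister, and the jaw block at (410–565,180–345) has advanced. Next I'll let the trigger back and squeeze again.

Call:
arm_command:
  deltas:
    - [0,0,0,0,0.6,0,1]
    - [0,0,0,0,1.2,0,1]
    - [0,0,0,0,1.8,0,1]
    - [0,0,0,0,2.4,0,1]
    - [0,0,0,0,2.9,0,1]
    - [0,0,0,0,3.3,0,1]
    - [0,0,0,0,3.3,0,1]
    - [0,0,0,0,3.2,0,1]

```text
time_s: 8.3
tcp_pos: [0.5818, -0.1103, 0.1135]
ee_rot: [[0.996, -0.089, -0.0], [-0.089, -0.996, 0.0], [-0.0, -0.0, -1.0]]
wrist_force: [-1.6, -2.0, 1.1]
gripper_width: 0.16
gripper_force: 30.0
```

Call:
arm_command:
  deltas:
    - [0,0,0,0,-0.4,0,1]
    - [0,0,0,0,-0.8,0,1]
    - [0,0,0,0,-1.2,0,1]
    - [0,0,0,0,-1.4,0,1]
    - [0,0,0,0,-1.5,0,1]
    - [0,0,0,0,-1.5,0,1]

```text
time_s: 8.8
tcp_pos: [0.5829, -0.096, 0.1136]
ee_rot: [[0.996, -0.089, -0.001], [-0.089, -0.996, -0.001], [-0.001, 0.001, -1.0]]
wrist_force: [-2.8, -4.2, 1.2]
gripper_width: 0.158
gripper_force: 30.0
```

Run:
```python
from h import *
import pickle
t,s,w=cam('top'),cam('side'),cam('wrist');pickle.dump((t,s,w),open('c5.pkl','wb'))
q=sense();print(q['tcp_pos'],q['wrist_force'],q['gripper_width'])
o=pickle.load(open('c4.pkl','rb'))[2]
f=lambda w:cv2.resize(w['pixels'][120:290,0:270],None,fx=2.9,fy=1.74)  # temp
f=lambda w:cv2.resize(w['pixels'][140:285,0:290],None,fx=2,fy=2)
cv2.imwrite('pics/w5.png',cv2.convertScaleAbs(np.vstack([f(o),f(w)]),alpha=2))
```

```text
[ 0.58291855 -0.09600808  0.11353464] [-3.09679468 -4.39635335  1.64838479] 0.1585762812598168
```

View pics/w5.png

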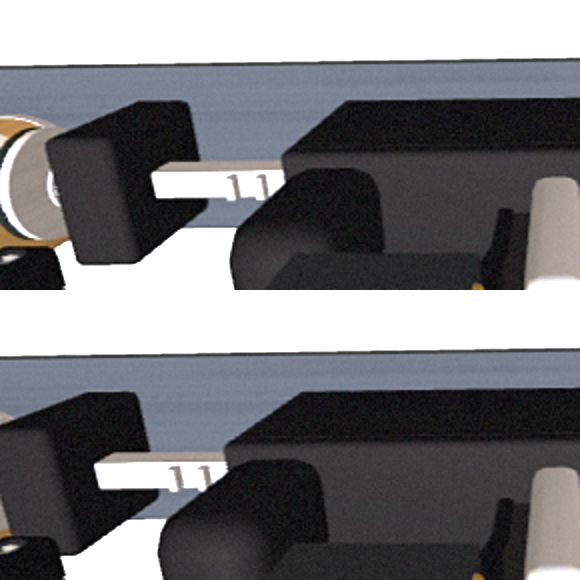

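Both frames show the rod gap between block and housing unchanged at about 93 px, so free play has just been taken up. From here I'll track jaw advance by code, using the visible rod length, along with the force.

```bash
cat > jaw.py <<'E'
from h import *
import pickle
np.set_printoptions(precision=4,suppress=True)
c4=pickle.load(open('c4.pkl','rb'))
P=atz(c4[2],(128,230),.045)           # rod point just ahead of the housing
U=np.array([np.sin(np.radians(4.2)),np.cos(np.radians(4.2)),0])
def jaw(w):                            # rear face of jaw block along clamp, mm ahead of P
    q=np.array([proj(w,P+U*s) for s in np.arange(-.01,.09,.0005)],np.float32)
    g=cv2.remap(cv2.cvtColor(w['pixels'],cv2.COLOR_BGR2GRAY),q[:,0].copy(),q[:,1].copy(),cv2.INTER_LINEAR,borderValue=0).ravel().astype(int)
    b=np.where(g>85)[0]; i=b[b>=20][0]
    j=i
    while j<len(g) and g[j:j+4].max()>85: j+=1
    return j*.5-10, i*.5-10
def lid(s):                            # shift of the lid patch in the side view, against c4
    a=c4[1]['pixels'][150:205,253:272]; r=cv2.matchTemplate(s['pixels'][140:215,240:285],a,cv2.TM_CCOEFF_NORMED)
    _,v,_,m=cv2.minMaxLoc(r); return m[0]-13,m[1]-10,round(v,2)
if __name__=='__main__':
    import sys
    if len(sys.argv)>1:
        for f in('c4.pkl','c5.pkl'):
            t,s,w=pickle.load(open(f,'rb'));print(f,jaw(w),lid(s))
    else:
        s,w=cam('side'),cam('wrist');pickle.dump((s,w),open('last.pkl','wb'));q=sense()
        print(jaw(w),lid(s),q['tcp_pos'],q['wrist_force'])
E
python3 jaw.py test
```

```text
c4.pkl (np.float64(37.0), np.float64(0.0)) (0, 0, 1.0)
c5.pkl (np.float64(39.5), np.float64(1.5)) (0, 0, 0.83)
```

Call:
arm_command:
  deltas:
    - [0,0,0,0,-0.3,0,1]
    - [0,0,0,0,-0.6,0,1]
    - [0,0,0,0,-0.6,0,1]

```text
time_s: 9.2
tcp_pos: [0.5834, -0.09, 0.1135]
ee_rot: [[0.996, -0.089, -0.001], [-0.089, -0.996, -0.001], [-0.001, 0.001, -1.0]]
wrist_force: [-2.9, -4.8, 1.0]
gripper_width: 0.158
gripper_force: 30.0
```

```bash
python3 jaw.py
```

```text
(np.float64(5.5), np.float64(0.0)) (0, 0, 0.85) [ 0.5834 -0.0901  0.1135] [-2.8001 -5.4381  1.1029]
```

```bash
sed -i 's/j:j+4/j:j+10/' jaw.py; python3 jaw.py t; python3 jaw.py
```

```text
c4.pkl (np.float64(37.0), np.float64(0.0)) (0, 0, 1.0)
c5.pkl (np.float64(39.5), np.float64(1.5)) (0, 0, 0.83)
(np.float64(45.5), np.float64(0.0)) (0, 0, 0.85) [ 0.5834 -0.0901  0.1135] [-2.5535 -5.3752  0.6108]
```

Call:
arm_command:
  deltas:
    - [0,0,0,0,-0.2,0,1]
    - [0,0,0,0,-0.5,0,1]
    - [0,0,0,0,-0.5,0,1]

```text
time_s: 9.65
tcp_pos: [0.5837, -0.0852, 0.1135]
ee_rot: [[0.996, -0.089, -0.001], [-0.089, -0.996, -0.001], [-0.001, 0.001, -1.0]]
wrist_force: [-2.4, -5.7, 1.3]
gripper_width: 0.16
gripper_force: 30.0
```

```bash
python3 jaw.py
```

```text
(np.float64(50.0), np.float64(0.0)) (0, -1, 0.86) [ 0.5837 -0.0852  0.1135] [-2.5237 -5.3375  0.9637]
```

Call:
arm_command:
  deltas:
    - [0,0,0,0,-0.2,0,1]
    - [0,0,0,0,-0.4,0,1]
    - [0,0,0,0,-0.4,0,1]

```text
time_s: 10.0
tcp_pos: [0.584, -0.0817, 0.1135]
ee_rot: [[0.996, -0.089, -0.001], [-0.089, -0.996, -0.002], [-0.001, 0.002, -1.0]]
wrist_force: [-3.2, -7.1, 0.8]
gripper_width: 0.159
gripper_force: 30.0
```

```bash
python3 jaw.py
```

```text
(np.float64(53.5), np.float64(0.0)) (0, -1, 0.89) [ 0.584  -0.0817  0.1135] [-1.9233 -7.7251  1.2492]
```

Call:
arm_command:
  deltas:
    - [0,0,0,0,-0.1,0,1]
    - [0,0,0,0,-0.3,0,1]
    - [0,0,0,0,-0.3,0,1]

```text
time_s: 10.35
tcp_pos: [0.5842, -0.0792, 0.1136]
ee_rot: [[0.996, -0.089, -0.002], [-0.089, -0.996, -0.002], [-0.001, 0.003, -1.0]]
wrist_force: [-3.0, -10.0, 1.1]
gripper_width: 0.163
gripper_force: 30.0
```

```bash
python3 jaw.py
```

```text
(np.float64(56.0), np.float64(0.0)) (0, -1, 0.91) [ 0.5842 -0.0792  0.1135] [ -2.672  -10.125    0.8566]
```

Call:
arm_command:
  deltas:
    - [0,0,0,0,-0.1,0,1]
    - [0,0,0,0,-0.1,0,1]
    - [0,0,0,0,-0.1,0,1]

```text
time_s: 10.7
tcp_pos: [0.5842, -0.0785, 0.1135]
ee_rot: [[0.996, -0.089, -0.002], [-0.089, -0.996, -0.003], [-0.001, 0.003, -1.0]]
wrist_force: [-2.7, -10.0, 1.3]
gripper_width: 0.159
gripper_force: 30.0
```

```bash
python3 jaw.py
python3 - <<'E'
from h import *
import pickle
s,w=pickle.load(open('last.pkl','rb'));o=pickle.load(open('c4.pkl','rb'))[2]
t=cam('top')
f=lambda w:cv2.convertScaleAbs(cv2.resize(w['pixels'][170:290,0:100],None,fx=4,fy=4,interpolation=cv2.INTER_CUBIC)[:300],alpha=2)
a=np.vstack([f(o)[:300],f(w)[:300]])
b=cv2.resize(t['pixels'][175:225,198:258],None,fx=6,fy=6,interpolation=cv2.INTER_CUBIC);b=cv2.convertScaleAbs(b,alpha=1.7)
g=cv2.convertScaleAbs(cv2.resize(s['pixels'][140:215,225:315],None,fx=4,fy=4,interpolation=cv2.INTER_CUBIC),alpha=1.3)
b=np.vstack([b,g]);b=cv2.copyMakeBorder(b,0,0,0,0,cv2.BORDER_CONSTANT)
cv2.imwrite('pics/w6.png',np.hstack([a,b]));print(a.shape,b.shape)
E
```

```text
(np.float64(56.5), np.float64(0.0)) (0, -1, 0.91) [ 0.5842 -0.0786  0.1135] [ -2.2839 -10.7226   0.5611]
(600, 400, 3) (600, 360, 3)
```

View pics/w6.png

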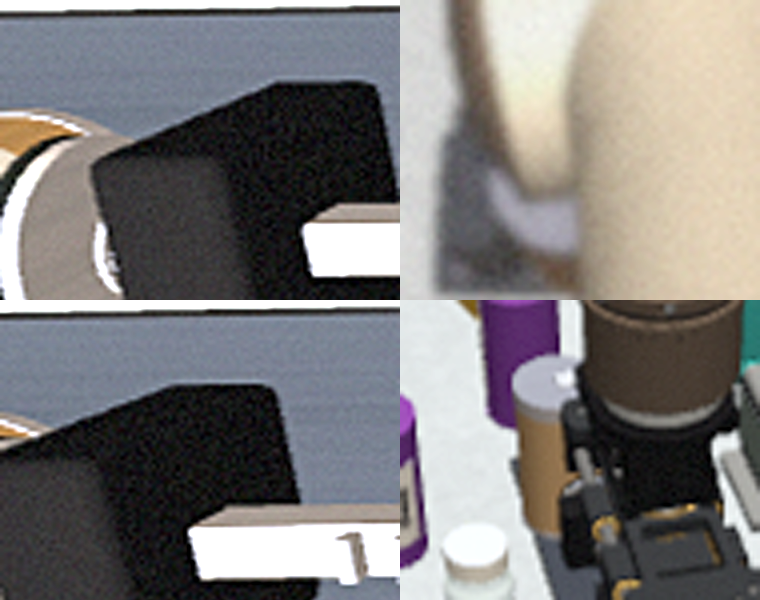

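In the last view the strip on the lid still points at the scanner, at (563,378). The pad is hidden behind the jaw block in both wrist crops. The jaw position and a force of about 10.5 N put the spring at 7–8 mm in, which is half way, with the trigger held.

```bash
python3 -c "from h import *; print(sense()['wrist_force'],finish_job())"
```

```text
the job is handed in; nothing more can be done
[ -1.94959864 -10.13506849   0.4039862 ] None
```

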